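# Feed a potato through a lever-lidded hopper

### The job

Load the waiting potato into the washer hopper without touching the potato: press the hopper's lever down with your fingertips so that the linked lid lifts and lets the potato roll in from the chute, and keep the lid up until the potato is inside. Then let the lever rise slowly under your fingers so that the lid comes down gently, without slamming, and leave it fully shut with your hand clear. Do not grasp, lift or push aside anything else on the counter.

Things in the scene. Friction and masses are not known exactly. Their poses are not given: they have to be found in the camera images.
- hopper: Fixed open-topped aluminium box, 170 mm (x) by 220 mm (y) by 150 mm high, walls 5 mm; origin at the centre of its underside, on the counter. Its x axis points from its front to its back, y to its left, z up; its front faces roughly to the robot. The feed chute is on its left (+y) side, the press lever along its right (-y) side.
- chute (a point): Middle of the chute's lower end, where it meets the hopper's left rim, 154 mm above the counter. Railed steel chute, 80 mm wide; it runs out 146 mm to the hopper's left (+y) and rises 33 mm on the way.
- lever: Steel 12 mm round bar along the hopper's right side with a flat aluminium paddle at its front end. Origin on its hinge, at hopper (-75, -126, 110) mm; axes as the hopper's while the lid is shut. Pressing the paddle turns it up to 0.45 rad about its y axis and lifts the lid, which turns 2.2 times as far. It takes 4 to 11 N; the lid's weight drives it back up when let go.
- paddle (a point): Centre of the upper face of the lever's flat aluminium paddle (45 mm in x, 60 mm in y, 8 mm thick), 135 mm from the lever's hinge axis, at hopper (-205, -126, 148) mm when the lid is shut. It sinks about 60 mm, almost straight down, over the whole stroke; its face tilts 0.22 rad (front edge high) at rest, as much the other way when fully down.
- lid (a joint): Angle of the lid (rad): 0 shut, about 0.99 with the lever fully down. Flat steel lid 175 by 222 mm, 7 mm thick, hinged along the hopper's back rim (x = 85 mm, z = 150 mm), with an upright 55 mm side flap that stops the chute while the lid is shut. The potato can pass from about 0.5 rad.
- potato: Round brown potato, a ball 54 mm across, origin at its centre. It waits on the chute against the lid's flap and rolls into the hopper by itself when the flap is out of the way.
- shaker: Bystander: glass salt shaker with steel top, 46 mm across, 98 mm tall; origin under its centre.
- mug: Bystander: white mug, 76 mm across, 85 mm tall, with a handle; origin under its centre.
- bowl: Bystander: white bowl, 110 mm across, 50 mm tall; origin under its centre.
- bottle: Bystander: white bottle, 60 mm across, 170 mm tall; origin under its centre.
- can: Bystander: tin can, 72 mm across, 105 mm tall; origin under its centre.
- spatula: Bystander: flat black-handled spatula lying on the counter along its x axis, about 280 mm long.
Mind the look-alikes: they are no part of the job. What is shaped like the potato but pink or red is not meant.

How it is judged:
On the way, in this order (a step that is already met when the one before it is completed fails the run):
1. the potato is inside the hopper while the fingers hold the lid up with the lever (x of potato in the frame of hopper between -0.085 and 0.085 m and y of potato in the frame of hopper between -0.11 and 0.11 m and z of potato in the frame of hopper below 0.1 m and value of joint lid above 0.35 rad and contact force between the fingers and lever above 1 N), for 0.2 s.
2. the lid is shut again (value of joint lid below 0.04 rad), for 0.2 s.
At the end, for the whole second after the job is handed in: The potato lies at rest inside the hopper (centre within its walls and under 100 mm high) and the lid is shut to within 0.04 rad (x of potato in the frame of hopper between -0.085 and 0.085 m and y of potato in the frame of hopper between -0.11 and 0.11 m and z of potato in the frame of hopper below 0.1 m and value of joint lid below 0.04 rad and linear speed of potato below 0.05 m/s); the robot touches nothing.
It fails at once if the lid slams (comes down faster than 2 rad/s, 0.35 m/s at its front edge, in the last 0.5 rad) (value of joint lid below 0.5 rad and velocity of joint lid below -2 rad/s).
It fails at once if the robot touches the potato (contact force between any of the fingers, the arm and potato above 0.3 N).
It fails at once if the potato is lifted (z of potato in the frame of hopper above 0.24 m).
It fails at once if a bystander on the counter is shifted more than 25 mm, lifted or tipped (distance of any of shaker, mug, bowl, bottle, can, spatula from where it was at the start of the episode above 0.025 m or angle between any of shaker, mug, bowl, bottle, can, spatula's own z axis and vertical above 0.35 rad).
It also fails if it takes over 38 s, if anything falls off the work surface, if the arm or the gripper's body presses on something with over 40 N, if the wrist force passes 120 N, or if a joint passes its speed limit or range.

### The arm

A 6-joint arm with a two-finger parallel gripper is mounted at the origin on the work surface. World frame = base frame: x ahead of the robot, y to its left, z up, the work surface at z = 0. Lengths are in m, angles in rad, forces in N, time in s.
With the tool pointing down it reaches from about 0.275 to 0.725 m from the base axis. Payload 5.6 kg.
Tool frame: the origin (TCP) lies at the very end of the fingers, on their centre line; the grasp point (between the pads) lies 19 mm behind it; z points along the fingers, y is the direction in which the jaws open and shut (so a half turn about z gives the same grasp; the last joint's range is limited). The gripper opens to 85 mm and grips with 20 to 120 N. Pads are 22 mm wide; open, the fingers measure 114 mm over their backs; the gripper's body (76 mm by 85 mm) begins 54 mm behind the grasp point. The pads swing forward as they close: fully open they stand 13 mm farther back than shut.
Start: joints at [-0.83, 0.255, 0.108, 0, -1.424, -0.285], TCP at [0.242, -0.494, 0.231] pointing down, gripper open.
Joint ranges: [-2.95, 2.95], [-1.21, 1.97], [-1.09, 1.5], [-2.87, 1.71], [-2.94, -0.07], [-3.05, 3.05]. Speed limits (rad/s): [2.57, 2.57, 3.14, 3.14, 3.14, 3.14].

### API

Orientations are given as a unit quaternion [w, x, y, z].
In Python, from workcell import move_to, move_linear, movej, gripper_to, dwell, solve_ik, snapshot, PlanningError, job_done, get_time_s, get_joint_positions, get_joint_velocities, get_tau, get_tool_pos, get_ee_rot, get_wrist_force, get_moment, get_opening gives the robot as it stands. Calls block until the motion is done:
- move_to(position, orientation): joint-space move of the TCP to a pose.
- move_linear(position, orientation=None, max_speed=0.15, until_force=None): straight line of the TCP; orientation=None keeps the orientation; max_speed is the mean speed in m/s. With until_force (N) it stops when the force on the tool has changed by that much, and returns True; else False.
- movej(angles): joint-space move.
- gripper_to(opening, grasp_force=None): finger opening in m; grasp_force is the grip in N (None keeps the last); returns when the fingers have stopped.
- dwell(seconds).
- solve_ik(position, orientation): joint angles nearest the present ones, or None.
- snapshot(name): name is "scene" or "top" or "wrist"; returns a dict with "img" (420x560x3 uint8, red, green, blue), "fx", "fy", "cx", "cy" (pixels), "D" ([k1, k2, p1, p2, k3] as OpenCV has them; the pictures are not rectified), "origin" and "rotation" of the camera in the world. Camera axes: x right, y up, looking along -z (the intrinsics and any distortion apply to the point x, -y, -z); pixel columns grow to the right and rows downward; lengths in m; the calibration is good to about 2 mm. A picture is of the moment at which its call begins. There is no depth.
A pose or a line that the arm cannot do raises PlanningError and nothing moves.
- job_done(): hands the job in, once; it reports no verdict.
Readings, each from a call of its own:
- get_time_s(): time.
- get_joint_positions(): joint angles.
- get_joint_velocities(): joint speeds.
- get_tau(): joint torques, N m.
- get_tool_pos(): TCP position.
- get_ee_rot(): TCP orientation.
- get_wrist_force(): force on the tool from outside, world axes, zero at the start.
- get_moment(): the same for the moment, N m.
- get_opening(): finger opening in m.
Only numpy, scipy, OpenCV 4.12 (cv2) and the standard library are available. Lean on these libraries where they do the work, as an engineer would, in place of code of your own. Each camera call takes 0.05 s, during which the arm holds its last target. There are 200 camera calls.

## Working session

There is one attempt and no reset: what is moved stays moved. The work goes in short steps, each a Python script; the robot and the scene stay as the last script left them, time stands still between calls to the robot, and variables do not carry over. Pictures are saved under pics/ and viewed, about 8 in all and at most 12, crops included, and the job is handed in when it is done.

```bash
mkdir -p pics; python3 - <<'E'
from workcell import *
import cv2
for n in("scene","top"):
    s=snapshot(n); cv2.imwrite(f"pics/{n}0.png",s["img"][:,:,::-1]); print(n,s["fx"],s["cx"],s["cy"],s["D"],s["origin"],s["rotation"])
print(get_time_s(),get_tool_pos(),get_ee_rot(),get_opening())
E
```

```text
scene 431.14602004569036 286.3641255727027 201.12113751057967 [-0.13069596  0.          0.          0.          0.        ] [1.24897057 0.4231106  1.07111344] [0.46065797 0.17786721 0.29722381 0.81719979]
top 397.0010174516365 279.1845826308555 210.20058173831927 [-0.11185147  0.          0.          0.          0.        ] [0.38181762 0.03322276 1.18433455] [-0.69659136 -0.05018772  0.05842298  0.7133221 ]
0.1 [ 0.24198232 -0.49343872  0.23047771] [-2.26960907e-04 -2.25919854e-01  9.74145516e-01  8.25526340e-04] 0.08512683456387268
```

View pics/top0.png

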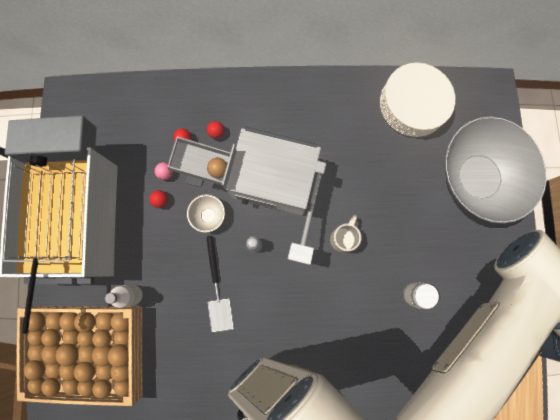

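View pics/scene0.png

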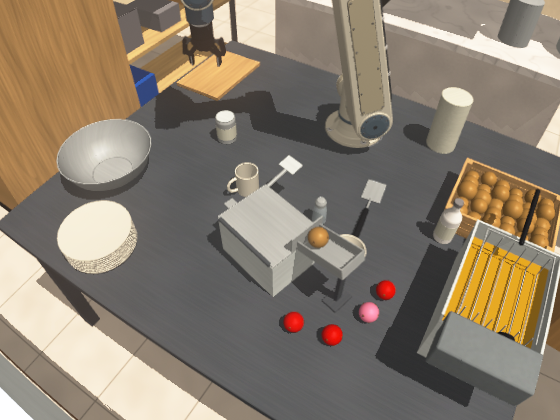

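The top view shows the paddle at about (301,254), the lid corners at about (241,130), (322,155), (305,212) and (228,190), and the potato at (217,168). The mug is at (346,238) and the shaker at (254,243). The scene view agrees: the lever points to the robot, and the mug and shaker stand either side of it.

```bash
cat > h.py <<'E'
import numpy as np, cv2
from scipy.spatial.transform import Rotation as R
def cam(s):
    K=np.array([[s["fx"],0,s["cx"]],[0,s["fy"],s["cy"]],[0,0,1]]); return K,np.array(s["D"],float),R.from_quat(np.roll(s["rotation"],-1)),np.array(s["origin"])
def ray(s,uv,z):
    K,D,r,o=cam(s); p=cv2.undistortPoints(np.array(uv,float).reshape(-1,1,2),K,D).reshape(-1,2)
    d=r.apply(np.c_[p[:,0],-p[:,1],-np.ones(len(p))]); return o+d*((z-o[2])/d[:,2])[:,None]
def proj(s,P):
    K,D,r,o=cam(s); q=r.inv().apply(np.atleast_2d(P)-o)*[1,-1,-1]
    return cv2.projectPoints(q,np.zeros(3),np.zeros(3),K,D)[0].reshape(-1,2)
E
python3 - <<'E'
from h import *; from workcell import snapshot
s=snapshot("top"); im=s["img"]; g=im.min(2)
m=((g>175)*255).astype(np.uint8); m[:, :280]=0; m[:,325:]=0; m[:238]=0; m[272:]=0
c=max(cv2.findContours(m,0,2)[0],key=cv2.contourArea); b=cv2.boxPoints(cv2.minAreaRect(c)); M=cv2.moments(c); pc=[M['m10']/M['m00'],M['m01']/M['m00']]
w=ray(s,b,.148); print("paddle",pc,ray(s,[pc],.148),"sides",[np.linalg.norm(w[i]-w[i-1]) for i in range(4)])
lc=ray(s,[(241,130),(322,155),(305,212),(228,190)],.157); print("lid",lc,[np.linalg.norm(lc[i]-lc[i-1]) for i in range(4)])
hx=(lc[0]+lc[1]-lc[2]-lc[3]); yaw=np.arctan2(hx[1],hx[0])
hy=lc[0]+lc[3]-lc[1]-lc[2]; print("yaw x,y",yaw,np.arctan2(hy[1],hy[0])-np.pi/2)
P=ray(s,[pc],.148)[0]; print("potato",ray(s,[(217,168)],.187))
for y in (yaw,np.arctan2(hy[1],hy[0])-np.pi/2):
  print("paddle from lid ctr",lc.mean(0)+R.from_euler('z',y).apply([-.205+0.0025,-.126,0]))
print("mug,shaker",ray(s,[(346,238)],.085),ray(s,[(254,241)],.098))
cr=cv2.resize(im[110:280,200:380],None,fx=4,fy=4,interpolation=2); cv2.drawContours(cr,[np.int32((b-[200,110])*4)],0,(255,0,0),1)
cv2.imwrite("pics/crop.png",cr[:600,:,::-1])
E
```

```text
paddle [300.37130801687766, 252.8382559774965] [[ 0.4286867  -0.03326679  0.148     ]] sides [np.float64(0.059814503398547846), np.float64(0.06202514459393094), np.float64(0.060290294236238606), np.float64(0.06199174426928527)]
lid [[ 0.76368603  0.11757837  0.157     ]
 [ 0.68840386 -0.09952427  0.157     ]
 [ 0.53455811 -0.04824057  0.157     ]
 [ 0.59797812  0.15313945  0.157     ]] [np.float64(0.16948067697116698), np.float64(0.22978459471510432), np.float64(0.16216822171827824), np.float64(0.21113031745257033)]
yaw x,y -0.2653599336096586 -0.3200462148696446
potato [[0.65057478 0.17807731 0.187     ]]
paddle from lid ctr [ 0.41770007 -0.03774456  0.157     ]
paddle from lid ctr [ 0.41429839 -0.02515497  0.157     ]
mug,shaker [[ 0.46936708 -0.16598192  0.085     ]] [[0.46629927 0.08948044 0.098     ]]
```

View pics/crop.png

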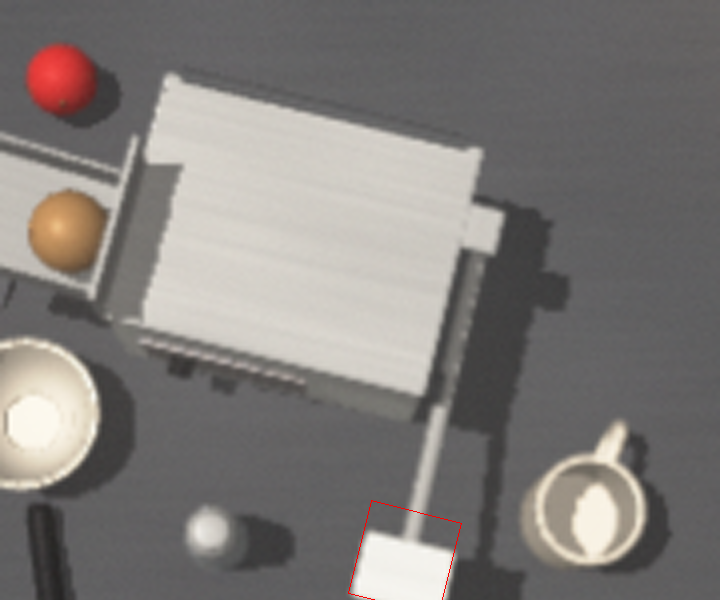

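The box took in a stub of the bar, so I shift the paddle centre towards the robot, to about (0.423, -0.032). The lid-based estimate of (0.416, -0.032) agrees. I'll close the gripper, go above the paddle and take a look with the wrist camera.

```bash
python3 - <<'E'
from h import *; from workcell import *
gripper_to(0.0)
q=[0,np.sin(.135),np.cos(.135),0]
move_to([.421,-.032,.235],q)
print(get_time_s(),get_tool_pos(),get_ee_rot(),get_joint_positions(),get_wrist_force())
s=snapshot("wrist"); im=s["img"].copy()
P=np.array([.421,-.032,.148]); r=R.from_euler('zy',[-.27,.22])
c=P+r.apply([[-.0225,-.03,0],[.0225,-.03,0],[.0225,.03,0],[-.0225,.03,0]])
cv2.polylines(im,[np.int32(proj(s,c))],True,(255,0,0),1); print(proj(s,P),s["origin"])
cv2.imwrite("pics/wrist1.png",im[:,:,::-1])
E
```

```text
2.7167 [ 0.42106198 -0.03241379  0.2349982 ] [-5.74795545e-06  1.34740002e-01  9.90880984e-01 -8.15929112e-05] [ 2.97590751e-01 -2.37670907e-03 -1.82547672e-01  1.45678332e-04
 -1.39070424e+00 -2.13871531e+00] [ 0.36850767 -0.04545624  0.32738155]
[[278.68848535 215.71087103]] [ 0.34345009 -0.0103904   0.37661858]
```

View pics/wrist1.png

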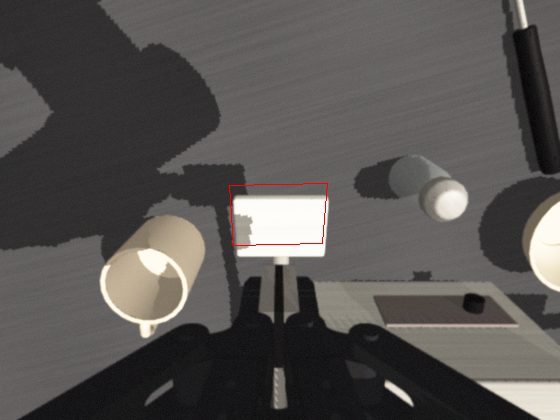

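The wrist view shows the paddle centred at about (280,226), against a predicted (279,216), so it is about 7 mm farther away. The path beside the mug and shaker is clear. I'll correct for this, make contact and press.

```bash
python3 - <<'E'
from h import *; from workcell import *
s=snapshot("wrist"); P=ray(s,[(280,226)],.148)[0]; print("paddle",P)
assert abs(P[0]-.425)<.012 and abs(P[1]+.033)<.01
move_linear([P[0],P[1],.165])
print(move_linear([P[0],P[1],.135],max_speed=.03,until_force=2.5)); t=get_tool_pos(); print("contact",t,get_wrist_force())
f=R.from_euler('z',-.27).apply([-.004,0,0])
z0=.148
print(move_linear([P[0]+f[0],P[1]+f[1],z0-.050],max_speed=.05,until_force=30)); print(get_time_s(),get_tool_pos(),get_wrist_force())
dwell(1.0)
for n in("scene","top"):
    s=snapshot(n); cv2.imwrite(f"pics/{n}2.png",s["img"][:,:,::-1])
a=cv2.imread("pics/scene2.png")[150:330,180:420]; b=cv2.imread("pics/top2.png")[100:280,150:390]
cv2.imwrite("pics/press.png",cv2.resize(np.hstack([a,b]),(800,300)))
E
```

```text
paddle [ 0.42799566 -0.03316644  0.148     ]
True
contact [ 0.42798473 -0.0331349   0.14945881] [-0.34300598  0.36959144  4.01314845]
False
5.2167 [ 0.42455829 -0.03213839  0.09836565] [ 2.62704253 -0.87936489  3.20238618]
```

View pics/press.png

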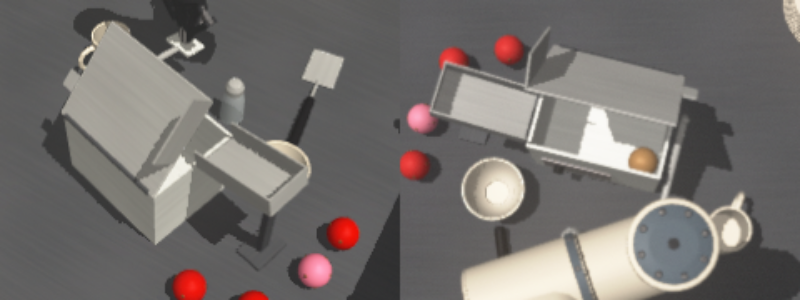

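The lid is up, the chute is empty, and the potato is inside the hopper near its front right corner. Now I'll let the lever rise slowly and then move clear.

```bash
python3 - <<'E'
from h import *; from workcell import *
move_linear([.428,-.0332,.156],max_speed=.018); print(get_time_s(),get_wrist_force())
move_linear([.428,-.0332,.235],max_speed=.08)
move_to([.30,-.30,.28],get_ee_rot()); dwell(.5)
print(get_time_s(),get_wrist_force())
for n in("scene","top"):
    s=snapshot(n); cv2.imwrite(f"pics/{n}3.png",s["img"][:,:,::-1])
a=cv2.imread("pics/scene3.png")[150:330,180:420]; b=cv2.imread("pics/top3.png")[100:280,150:390]
cv2.imwrite("pics/end.png",cv2.resize(np.hstack([a,b]),(800,300)))
d=cv2.absdiff(cv2.imread("pics/top0.png"),cv2.imread("pics/top3.png")).max(2)[110:280,190:330]; print("lid/lever region changed px",(d>40).sum())
E
```

```text
9.7 [-0.13447899  0.76371297 -0.44882718]
12.4917 [-0.14001594  0.05683075  0.09882411]
lid/lever region changed px 357
```

View pics/end.png

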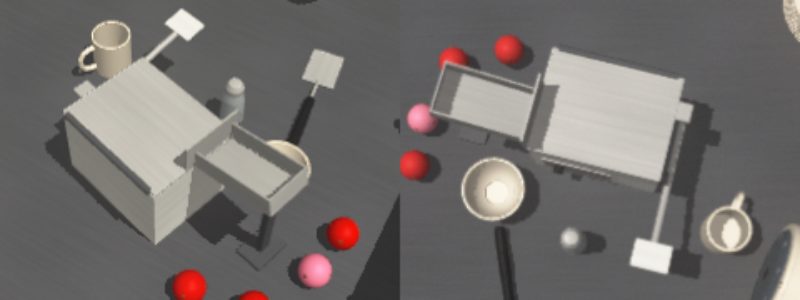

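The lid is shut, the paddle is back up, the chute is empty, and the mug, shaker, bowl and spatula look unmoved. The 357 changed pixels are about the area of the missing potato.

```bash
python3 -c "
from workcell import *
job_done(); print(get_time_s())"
```

```text
the job is handed in; nothing more can be done
the job is handed in; nothing more can be done
```

The potato is in the hopper, the lid is shut and the hand is clear; I handed the job in at about 12.5 s of the 38 s allowed.

With the fingers closed, I pressed the paddle down about 50 mm. The potato rolled in while the lid was held up. I then let the lever rise at about 18 mm/s and drew the arm away.

- **While pressing:** a picture showed the lid raised and the potato inside the hopper. The wrist force was about 4 N, most of it from the lever.
- **At the end:** the lid is flat, the chute is empty and the paddle is back at its starting height. The mug, shaker, bowl and spatula look unmoved, and the wrist force is about 0.
- **Not checked:** I did not measure the lid's speed or angle. At that rise speed it averages about 0.3 rad/s, against a limit of 2. I also did not check the can and bottle after the move, but the arm stayed above their height.
- **One disagreement:** my first paddle estimate was about 7 mm short. The wrist picture corrected it before contact.

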